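# Match the turned spindle to the sample and roll it out of its clips

## Robot

A 7-joint arm with a two-finger parallel gripper is mounted at the origin on the work surface. World frame = base frame: x ahead of the robot, y to its left, z up, the work surface at z = 0. Lengths are in m, angles in rad, forces in N, time in s.
With the tool pointing down it reaches from about 0.4 to 0.9 m from the base axis. Payload 5.5 kg.
Tool frame: the origin (TCP) lies midway between the tips of the shut fingers; the grasp point (between the pads) lies 19 mm behind it (manip.grip_depth is the distance from the TCP to the grasp point, in m); z points along the fingers, x is the direction in which the jaws open and shut, and the axes are right-handed (so a half turn about z gives the same grasp; the last joint's range is limited). The gripper opens to 92 mm and grips with 3 to 60 N. Pads are 19 mm wide; open, the fingers measure 130 mm over their backs; the gripper's body (75 mm by 190 mm) begins 47 mm behind the grasp point.
Start: joints at [1.519, 0.501, -0.427, 1.55, 0.221, 1.138, -0.21], TCP at [0.201, -0.618, 0.227] pointing down, gripper open.
Joint ranges: [-2.88, 2.88], [-0.31, 2.03], [-1.54, 1.56], [0.2, 2.42], [-1.41, 4.55], [0.19, 2.02], [-2.57, 2.57]. Speed limits (rad/s): [2.57, 2.57, 3.14, 3.14, 3.14, 3.14, 3.14].

## Interface

Orientations are given as a unit quaternion [x, y, z, w].
In Python, from bench import manip, effector, viewer gives the robot as it stands. Calls block until the motion is done:
- manip.move_pose(position, orientation): joint-space move of the TCP to a pose.
- manip.servo_line(position, ori=None, vel=0.15): straight line of the TCP; ori=None keeps the orientation; vel is the mean speed in m/s.
- manip.movej(angles): joint-space move.
- effector.open_jaws() and effector.close(f_grip=None): open the fingers fully, or close them until they stop; f_grip is the grip in N (None keeps the last).
- manip.sleep(seconds).
- manip.solve_ik(position, orientation): joint angles nearest the present ones, or None.
- viewer.get_image(name): name is "scene" or "top" or "wrist"; returns the picture (400x640x3 uint8, red, green, blue); there is no depth.
- viewer.get_calibration(name): a dict with "vfov" (degrees; the focal length in pixels is half the picture's height over the tangent of half this angle, whatever the lens; pixels are square), "cx", "cy" (the principal point, pixels), "eye" and "attitude" of the camera in the world. Camera axes: x right, y down, z forward; pixel columns grow to the right and rows downward; lengths in m; the calibration is good to about 2 mm. The wrist camera is an equidistant fisheye: a pixel r from the principal point sees the ray r / f radians off the axis. A picture is of the moment at which its call begins: read the wrist's pose just before it. get_calibration takes no time and is no camera call; for the wrist camera it gives the pose at the moment of the call.
A pose or a line that the arm cannot do raises manip.PlanningError and nothing moves.
- manip.hand_in(): hands the job in, once; it reports no verdict.
Readings, each from a call of its own:
- manip.current_clock(): time.
- manip.current_q(): joint angles.
- manip.current_joint_velocities(): joint speeds.
- manip.current_tau(): joint torques, N m.
- manip.current_tool_pos(): TCP position.
- manip.current_tcp_rot(): TCP orientation.
- manip.current_force(): force on the tool from outside, world axes, zero at the start.
- manip.current_wrist_torque(): the same for the moment, N m.
- manip.current_finger_gap(): finger opening in m.
Only numpy, scipy, OpenCV 4.12 (cv2) and the standard library are available. Lean on these libraries where they do the work, as an engineer would, in place of code of your own. Each camera call takes 0.05 s, during which the arm holds its last target. There are 200 camera calls.

## Task

Look at the dark half-spindle sample on the green cutting mat and find the pale spindle of the same shape in the clip rack; roll it sideways out of its spring clips into the gutter beside it, rather than pulling it up out of the jaws. Then take it from the gutter and lay it, without dropping it, in the blue cradle with both its necks down in the V-notches, and let go. Leave the other two spindles in their clips, and do not shift the samples, the tape roll or the paper cup.

Things in the scene. Friction and masses are not known exactly. Their poses are not given: they have to be found in the camera images.
- spindle_beads: Pale turned spindle in one bay of the rack, 160 mm long, 50 to 95 g: its middle is three 31 mm balls in a row, 25 mm apart. Origin at mid-length on its axis, x along it; same both ways round. Outwards from the middle: pattern to 40 mm, plain 20 mm dia. neck 40-62 mm, 32 mm dia. collar 62-72 mm (widest), 12 mm tenon to 80 mm.
- spindle_barrel: Pale turned spindle in one bay of the rack, 160 mm long, 50 to 95 g: its middle is one smooth barrel, 31 mm thick, tapering to 21 mm. Origin at mid-length on its axis, x along it; same both ways round. Outwards from the middle: pattern to 40 mm, plain 20 mm dia. neck 40-62 mm, 32 mm dia. collar 62-72 mm (widest), 12 mm tenon to 80 mm.
- spindle_waist: Pale turned spindle in one bay of the rack, 160 mm long, 50 to 95 g: its middle is an hourglass, 14 mm thick at the centre, 31 mm at its rims. Origin at mid-length on its axis, x along it; same both ways round. Outwards from the middle: pattern to 40 mm, plain 20 mm dia. neck 40-62 mm, 32 mm dia. collar 62-72 mm (widest), 12 mm tenon to 80 mm.
- sample_beads: Dark old spindle of the outline of spindle_beads, sawn in half lengthwise, flat side down: 160 x 32 mm, 16 mm high. Origin at the centre of the flat, x along it. The sample lying on the green mat is the one to match; the other two, lying at the far side of the bench, do not count.
- sample_barrel: Dark old spindle of the outline of spindle_barrel, sawn in half lengthwise, flat side down: 160 x 32 mm, 16 mm high. Origin at the centre of the flat, x along it. The sample lying on the green mat is the one to match; the other two, lying at the far side of the bench, do not count.
- sample_waist: Dark old spindle of the outline of spindle_waist, sawn in half lengthwise, flat side down: 160 x 32 mm, 16 mm high. Origin at the centre of the flat, x along it. The sample lying on the green mat is the one to match; the other two, lying at the far side of the bench, do not count.
- mat: Green cutting mat, 300 mm (its x) by 80 mm, 1 mm thin, flat on the bench straight ahead of the robot, between the rack and the cradle; origin at its centre. One sample lies along it, its middle within 90 mm of the mat's.
- rack: Dark grey rack with pale ribs, fixed to the bench, 190 mm (its x) by 316 mm (its y), base board 12 mm thick. Origin at the centre of its underside, z up. Bays at y = +130, +22 and -86 mm hold one spindle each, lying along rack x, middle at x = 0, axis 36 mm above the bench. From x = -37 to +37 mm there is only the flat board, all along y. Strips at x = +-91 mm, tops 24 mm above the bench, close the bays' ends.
- clips (a point): Middle of the middle bay's spindle as held (rack x 0, y +22, z 36 mm); all bays alike. Two steel spring clips, 10 mm wide, at rack x = +-50 mm hold its necks, mouths facing 45 degrees up and to rack -y; highest jaw tips 18 mm above the axis. Pushed level to rack -y at its middle with 8 to 15 N it springs the lower jaws open, rolls over them rising 6 mm, is free after 20 mm and rolls into the gutter.
- gutter (a point): Middle of the middle bay's gutter floor (dark blue felt, 12 mm above the bench, 38 mm to rack -y of the clips); every bay has its gutter there. A rib 6 mm thick, its top 28 mm above the bench, centred 65 mm to -y of the clips, stops the spindle; it is cut away from x = -37 to +37 mm for fingers. A spindle in the gutter has its axis 28 mm above the bench, 25 to 47 mm to -y of where it was.
- cradle: Cradle fixed to the bench: blue base 150 mm (its x) by 76 mm, 10 mm thick; two plywood V-blocks 8 mm thick at x = +-51 mm, 68 mm wide, tops 56 mm above the bench, with 90 degree Vs. Origin at the centre of its underside, z up. A spindle lying right is along its x, middle at x = y = 0 (up to 7 mm endways is harmless), axis 45 mm above the bench, necks in the Vs.
- tape: Roll of cream masking tape lying flat, 100 mm diameter, 24 mm high; origin under its centre. A bystander.
- paper_cup: White paper cup, 76 mm wide at the rim, 85 mm tall, 30 g; origin under its centre. A bystander.

How it is judged:
By the outcome, as a careful person would: the job done as asked, in the order asked, and still so for the second after the job is handed in, with the robot touching nothing.
It also fails if it takes over 56 s, if anything falls off the work surface, if the arm or the gripper's body presses on something with over 40 N, if the wrist force passes 120 N, or if a joint passes its speed limit or range.

## Working session

There is one attempt and no reset: what is moved stays moved. The work goes in short steps, each a Python script; the robot and the scene stay as the last script left them, time stands still between calls to the robot, and variables do not carry over. Pictures are saved under pics/ and viewed, about 8 in all and at most 12, crops included, and the job is handed in when it is done.

```bash
ls; mkdir -p pics; python3 - <<'E'
from bench import manip, effector, viewer
import cv2
for n in ("scene","top"):
    cv2.imwrite(f"pics/{n}0.png",viewer.get_image(n)[:,:,::-1]); print(n,viewer.get_calibration(n))
print(manip.current_clock(),manip.current_tcp_rot(),manip.grip_depth)
E
```

```text
pics
scene {'vfov': 45.006209030928204, 'cx': 319.3316575298783, 'cy': 201.4118264588654, 'eye': array([1.43127494, 0.18721467, 0.77625229]), 'attitude': array([ 0.58512488,  0.69438892, -0.32594605, -0.26308189])}
top {'vfov': 43.182708953320635, 'cx': 327.9187610007441, 'cy': 205.24727873813725, 'eye': array([ 3.27847330e-01, -4.45296435e-04,  1.46061288e+00]), 'attitude': array([ 0.71269482, -0.69419334,  0.06861589, -0.07384817])}
0.1 [ 8.09223798e-01 -5.87499841e-01 -6.96563932e-04 -5.43617416e-04] 0.0188
```

View pics/top0.png

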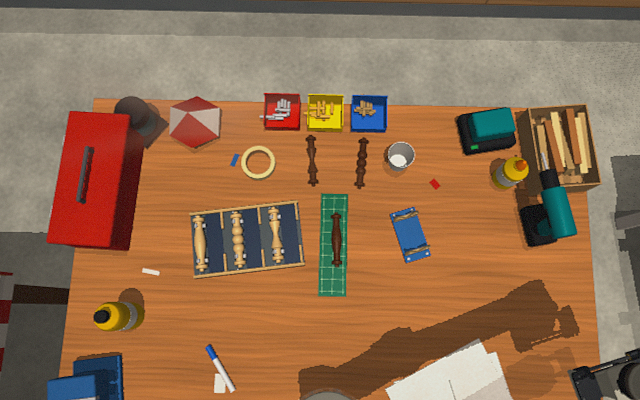

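View pics/scene0.png

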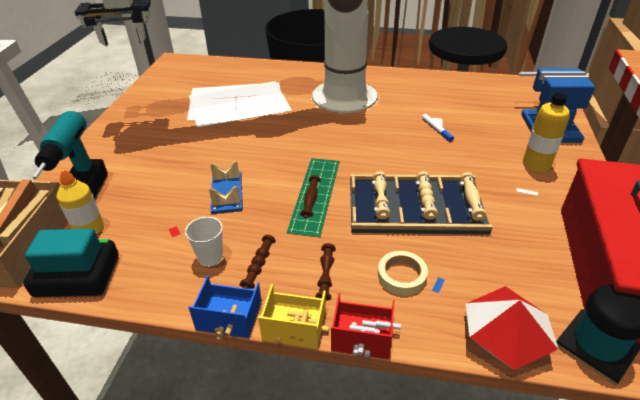

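The mat sample at top (336,240) is a smooth barrel. The far samples are the waist (311,160) and the beads (361,163). The pale barrel is in the left bay of the rack at (200,243), which is rack y=+130 with its gutter to the right. Next I'll measure the rack and cradle with masks.

```bash
cat > h.py <<'E'
import numpy as np, cv2
from scipy.spatial.transform import Rotation as R
def ray(cal,u,v,fish=False):
    f=200/np.tan(np.radians(cal["vfov"]/2)); x=(u-cal["cx"])/f; y=(v-cal["cy"])/f
    if fish:
        r=np.hypot(x,y); s=np.sin(r)/max(r,1e-9); d=np.array([x*s,y*s,np.cos(r)])
    else: d=np.array([x,y,1.])
    return R.from_quat(cal["attitude"]).apply(d)
def hit(cal,uv,z,fish=False):
    d=ray(cal,*uv,fish); e=np.array(cal["eye"]); return (e+d*(z-e[2])/d[2])
def down(yaw):  # tool down, jaw axis (tool x) at world angle yaw
    c,s=np.cos(yaw),np.sin(yaw)
    return R.from_matrix(np.array([[c,s,0],[s,-c,0],[0,0,-1]])).as_quat()
E
python3 - <<'E'
from bench import manip, effector, viewer
from h import *
im=cv2.imread("pics/top0.png"); cal=viewer.get_calibration("top")
hsv=cv2.cvtColor(im,cv2.COLOR_BGR2HSV)
def rect(mask,box,z,name):
    m=np.zeros_like(mask); a,b,c,d=box; m[b:d,a:c]=mask[b:d,a:c]
    m=cv2.morphologyEx(m,cv2.MORPH_CLOSE,np.ones((9,9)))
    c=max(cv2.findContours(m,0,2)[0],key=cv2.contourArea); r=cv2.minAreaRect(c); P=np.array([hit(cal,p,z) for p in cv2.boxPoints(r)])
    print(name,r,P.mean(0).round(4),"sides",[np.linalg.norm(P[i]-P[i-1]).round(4) for i in range(4)]); 
    for i in (1,2): e=P[i]-P[i-1]; print("  ang",np.degrees(np.arctan2(e[1],e[0])).round(2))
H,S,V=cv2.split(hsv)
rect(((H>95)&(H<130)&(S>120)).astype(np.uint8)*255,(380,195,440,275),0.01,"cradle")
rect(((H>45)&(H<90)&(S>70)).astype(np.uint8)*255,(310,185,360,305),0.001,"mat")
wood=((H<13)&(S>110)).astype(np.uint8)*255
rect((~wood),(180,190,312,285),0.02,"rack")
for n,p in dict(L=(200,243),M=(238,240),R=(275,235)).items(): print(n,hit(cal,p,.036).round(3))
a=cv2.resize(im[190:290,180:310],None,fx=5,fy=5,interpolation=2); 
b=cv2.resize(im[190:290,380:440],None,fx=2.5,fy=2.5,interpolation=2)
cv2.imwrite("pics/c1.png",np.hstack([a,np.vstack([b,b*0])])[:, :800]); 
E
```

```text
cradle ((409.67791748046875, 234.2789306640625), (51.42207717895508, 25.463024139404297), 71.93952178955078) [ 0.5456 -0.2243  0.01  ] sides [np.float64(0.1484), np.float64(0.0751), np.float64(0.1489), np.float64(0.0737)]
  ang -70.29
  ang -162.55
mat ((333.0559387207031, 244.6531982421875), (27.1087703704834, 102.10464477539062), 1.7357046604156494) [ 0.5131 -0.0036  0.001 ] sides [np.float64(0.0771), np.float64(0.2979), np.float64(0.0803), np.float64(0.2977)]
  ang -0.0
  ang -90.31
rack ((245.49998474121094, 236.99996948242188), (93.99998474121094, 130.99996948242188), 90.0) [0.5257 0.2489 0.02  ] sides [np.float64(0.2731), np.float64(0.3842), np.float64(0.2723), np.float64(0.37)]
  ang -88.53
  ang -178.08
L [0.5   0.374 0.036]
M [0.512 0.267 0.036]
R [0.529 0.162 0.036]
```

View pics/c1.png

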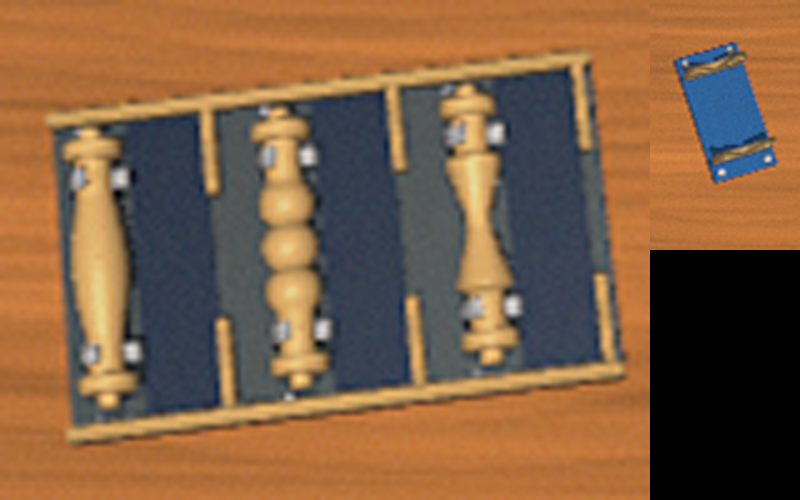

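The close crop confirms the barrel is in the leftmost bay, with tenons at crop (88,130) and (108,405) and its gutter to the right. The neighbouring beads spindle sits 108 mm away. I'll cast those points for a rough pose, then hover for a closer wrist view.

```bash
python3 - <<'E'
from bench import manip, effector, viewer
from h import *
cal=viewer.get_calibration("top")
T=lambda c:(180+c[0]/5-.4,190+c[1]/5-.4)
for n,a,b in (("barrel",(108,407),(88,128)),("beads",(302,388),(278,106)),("waist",(490,364),(466,82))):
    A,B=hit(cal,T(a),.036),hit(cal,T(b),.036); d=B-A
    print(n,((A+B)/2).round(4),np.linalg.norm(d).round(4),np.degrees(np.arctan2(d[1],d[0])).round(2))
C=np.array([hit(cal,T(c),.024) for c in ((46,121),(590,58),(624,372),(69,437))]); print(C.mean(0), [np.linalg.norm(C[i]-C[i-1]).round(4) for i in range(4)],[np.degrees(np.arctan2(*(C[i]-C[i-1])[1::-1])).round(1) for i in range(4)])
A=hit(cal,T((108,407)),.036);B=hit(cal,T((88,128)),.036);m=(A+B)/2;d=(B-A)/np.linalg.norm(B-A);y=np.array([-d[1],d[0],0])
yaw=np.arctan2(d[1],d[0])
p=m-0.03*y; p[2]=.26
for t in (0,np.pi):
    print(t,manip.solve_ik(p,down(yaw+t)), manip.solve_ik(p,down(yaw+t+np.pi/2)))
q=[(manip.solve_ik(p,down(yaw+t)),t) for t in (0,np.pi)]
q=[a for a in q if a[0] is not None]; q=min(q,key=lambda a:abs(a[0][6])); 
manip.movej(q[0]); print(q, manip.current_clock())
cal=viewer.get_calibration("wrist"); im=viewer.get_image("wrist"); cv2.imwrite("pics/w1.png",im[:,:,::-1]); np.save("w1.npy",cal,allow_pickle=True); print(cal)
E
```

```text
barrel [0.501  0.3764 0.036 ] 0.1604 8.52
beads [0.5156 0.2681 0.036 ] 0.1626 8.4
waist [0.5321 0.1619 0.036 ] 0.1628 7.55
[0.51809344 0.24588345 0.024     ] [np.float64(0.183), np.float64(0.3168), np.float64(0.1833), np.float64(0.3152)] [np.float64(8.8), np.float64(-81.8), np.float64(-171.7), np.float64(98.2)]
0 [ 0.18887993  0.72875554 -1.30051693  1.59595127  0.71355859  1.37299463
 -1.04613712] [ 0.18887993  0.72875554 -1.30051693  1.59595127  0.71355859  1.37299463
  0.52465921]
3.141592653589793 [ 0.18887993  0.72875554 -1.30051693  1.59595127  0.71355859  1.37299463
  2.09545553] [-0.32189193  0.40343508 -0.42701337  1.61217597  0.17792354  1.16465252
 -2.21125689]
(array([ 0.18887993,  0.72875554, -1.30051693,  1.59595127,  0.71355859,
        1.37299463, -1.04613712]), 0) 3.625
{'vfov': 65.70646984690485, 'cx': 314.310993599639, 'cy': 202.2347659003223, 'eye': array([0.49529335, 0.41789823, 0.41779849]), 'attitude': array([0.988209  , 0.07251239, 0.00987809, 0.13448921])}
```

View pics/w1.png

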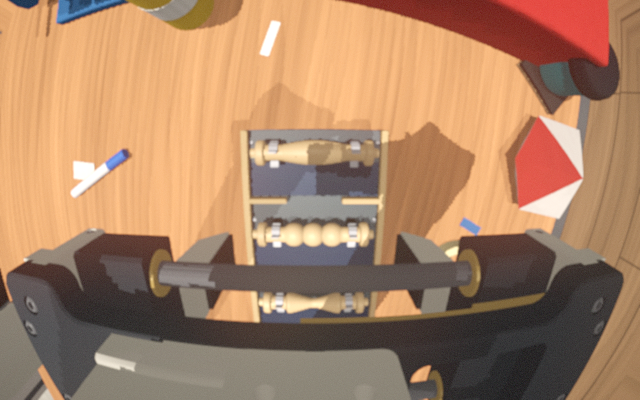

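The wrist view shows the barrel at about (250..378,153) and the beads at (254..373,234). I'll check these against the top-view pose using masked contours.

```bash
python3 - <<'E'
from h import *
cal=np.load("w1.npy",allow_pickle=True).item(); im=cv2.imread("pics/w1.png")
H,S,V=cv2.split(cv2.cvtColor(im,cv2.COLOR_BGR2HSV))
m=((H>10)&(H<28)&(S>60)&(V>100)).astype(np.uint8)*255
for n,(a,b,c,d) in dict(barrel=(249,135,382,172),beads=(251,210,378,252)).items():
    k=np.zeros_like(m);k[b:d,a:c]=m[b:d,a:c]; k=cv2.morphologyEx(k,cv2.MORPH_CLOSE,np.ones((3,13)))
    c=max(cv2.findContours(k,0,2)[0],key=cv2.contourArea); x,y,w,h=cv2.boundingRect(c); print(n,x,y,w,h)
    # fit line through silhouette, at mid
    P=np.array([hit(cal,p[::-1],.036,True)[:2] for p in np.argwhere(cv2.drawContours(k*0,[c],-1,255,-1)>0).astype(float)])
    mu=P.mean(0); u=np.linalg.svd(P-mu,full_matrices=False)[2][0]; u*=np.sign(u[0]); t=(P-mu)@u; print(mu.round(4),"mid",(mu+u*(t.max()+t.min())/2).round(4),"len",np.ptp(t).round(4),"wid",np.ptp((P-mu)@[-u[1],u[0]]).round(4),np.degrees(np.arctan2(u[1],u[0])).round(2))
# tape edges by strip corners
for p in ((242,131),(388,131)): print(hit(cal,p,.024,True).round(4))
a=cv2.resize(im[110:270,230:400],None,fx=3.5,fy=3.5,interpolation=2); cv2.imwrite("pics/c2.png",a)
E
```

```text
barrel 249 135 133 37
[0.5046 0.3771] mid [0.5022 0.3768] len 0.1673 wid 0.0457 8.58
beads 251 210 127 42
[0.5168 0.2702] mid [0.5167 0.2702] len 0.1725 wid 0.0592 8.26
[0.4055 0.3902 0.024 ]
[0.591  0.4176 0.024 ]
```

View pics/c2.png

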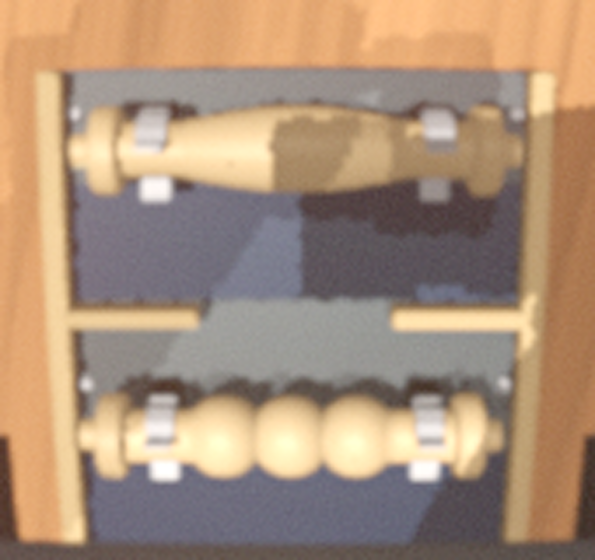

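```bash
cat >> h.py <<'E'
yaw=np.radians(8.4); X=np.array([np.cos(yaw),np.sin(yaw),0]); Y=np.array([-X[1],X[0],0])
M=np.array([.501,.3762,0])   # barrel bay, mid spindle
def P(y,z,x=0): return M+x*X+y*Y+[0,0,z]
E
python3 - <<'E'
from bench import manip, effector, viewer
from h import *
cal=np.load("w1.npy",allow_pickle=True).item()
for a,b in (((70,152),(521,150)),((82,437),(503,437))):
    A,B=[hit(cal,(230+p[0]/3.5-.36,110+p[1]/3.5-.36),.036,True) for p in (a,b)]; m=(A+B)/2
    print(m.round(4),np.linalg.norm(B-A).round(4),np.degrees(np.arctan2(*(B-A)[1::-1])).round(2),"rel y",((m-M)@Y).round(4),"x",((m-M)@X).round(4))
effector.close(20)
manip.move_pose(P(.035,.12),down(yaw))
manip.servo_line(P(.035,.022),vel=.1)
print(manip.current_tool_pos(),manip.current_finger_gap(),manip.current_force().round(1))
f0=np.array(manip.current_force()); c=None
for y in np.arange(.031,-.006,-.002):
    manip.servo_line(P(y,.022),vel=.03); f=(np.array(manip.current_force())-f0)
    print(round(y,3),(f@Y).round(1),(f@X).round(1),f[2].round(1))
    if c is None and f@Y>2.: c=y
    if c is not None and y<c-.0245: break
manip.sleep(.3)
print(c,manip.current_clock(),manip.current_force())
cv2.imwrite("pics/s2.png",viewer.get_image("scene")[:,:,::-1])
E
```

```text
[0.5011 0.3767 0.036 ] 0.1614 8.65 rel y 0.0005 x 0.0001
[0.5158 0.2686 0.036 ] 0.1612 8.41 rel y -0.1087 x -0.0011
[0.49616267 0.41143645 0.02276272] 0.00028512428614033955 [0.3 0.9 0.5]
0.031 -1.7 -0.5 -0.7
0.029 -0.9 0.2 -0.4
0.027 -0.4 -0.7 -0.8
0.025 1.1 -0.2 0.8
0.023 3.7 -1.5 2.2
0.021 5.8 -1.1 2.9
0.019 7.3 -1.1 3.9
0.017 8.6 -0.5 4.3
0.015 9.7 -1.8 5.1
0.013 -0.1 -0.3 -0.2
0.011 -0.5 -0.7 -0.2
0.009 -0.3 0.5 -0.9
0.007 0.5 -1.3 -0.1
0.005 0.9 -0.6 0.5
0.003 -1.2 0.0 -0.2
0.001 -0.5 -1.0 -0.7
-0.001 -0.9 -0.5 0.5
-0.003 -1.2 -0.4 -0.4
0.022999999999999993 11.75 [-0.22528963 -0.60920612  0.37018395]
```

```bash
python3 - <<'E'
from bench import manip, effector, viewer
from h import *
manip.servo_line(P(.01,.022),vel=.1)
manip.servo_line(P(.01,.12),vel=.15)
manip.move_pose(P(-.03,.26),down(yaw))
cal=viewer.get_calibration("wrist"); im=viewer.get_image("wrist")[:,:,::-1]; np.save("w2.npy",cal,allow_pickle=True)
cv2.imwrite("pics/w2.png",im)
a=cv2.resize(im[110:270,230:400],None,fx=3.5,fy=3.5,interpolation=2); cv2.imwrite("pics/c3.png",a); print(manip.current_clock())
E
```

```text
13.5667
```

View pics/c3.png

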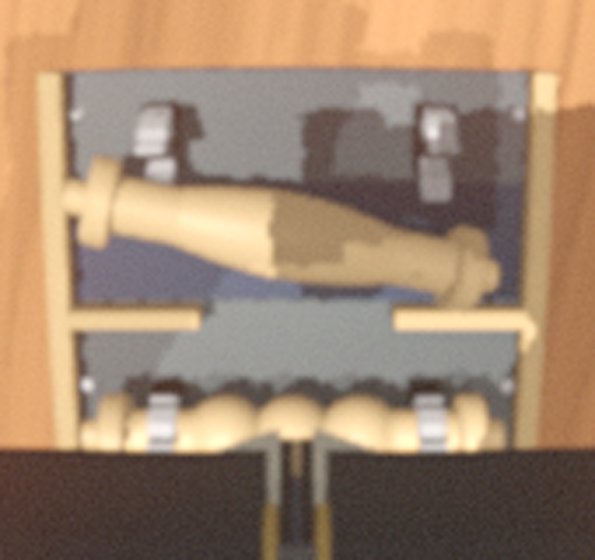

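The barrel has rolled out into its gutter. It lies slanted, with its ends at crop (62,196) and (499,275), and the clips are empty. I'll compute its pose and the jaw clearances.

```bash
python3 - <<'E'
from bench import manip, viewer
from h import *
cal=np.load("w2.npy",allow_pickle=True).item()
h=lambda p,z:hit(cal,(230+p[0]/3.5-.36,110+p[1]/3.5-.36),z,True)
rel=lambda p:((p-M)@X).round(4),((p-M)@Y).round(4)
R_=lambda p:(float(((p-M)@X).round(4)),float(((p-M)@Y).round(4)))
for z in (.028,.032):
    A,B=h((62,196),z),h((499,275),z); print(z,R_(A),R_(B),R_((A+B)/2),np.linalg.norm(B-A).round(4),np.degrees(np.arctan2(*(B-A)[1::-1])).round(2))
# barrel silhouette at centre, rib, ball
print("barrel edges",R_(h((280,187),.028)),R_(h((280,280),.028)))
print("rib top",R_(h((200,319),.028)),"ball upper edge",R_(h((290,395),.036)), "lower jaw clip",R_(h((435,200),.03)),R_(h((160,183),.03)))
E
```

```text
Traceback (most recent call last):
NameError: name 'p' is not defined. Did you mean: 'P'?
```

View pics/s2.png

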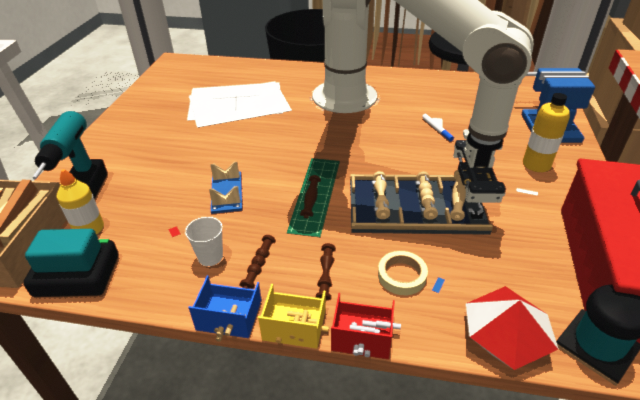

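The scene view shows the barrel at (458,198) in the gutter, with the other two spindles still clipped. I'll fix the slip in the script.

```bash
python3 - <<'E'
from bench import manip, viewer
from h import *
cal=np.load("w2.npy",allow_pickle=True).item()
h=lambda p,z:hit(cal,(230+p[0]/3.5-.36,110+p[1]/3.5-.36),z,True)
R_=lambda p:(float(((p-M)@X).round(4)),float(((p-M)@Y).round(4)))
for z in (.028,.032):
    A,B=h((62,196),z),h((499,275),z); print(z,R_(A),R_(B),R_((A+B)/2),np.linalg.norm(B-A).round(4),np.degrees(np.arctan2(*(B-A)[1::-1])).round(2))
print("barrel edges",R_(h((280,187),.028)),R_(h((280,280),.028)))
print("rib top",R_(h((200,319),.028)),"ball upper edge",R_(h((290,395),.036)), "lower jaw clip",R_(h((435,200),.03)),R_(h((160,183),.03)))
E
```

```text
0.028 (-0.0866, -0.0169) (0.0753, -0.047) (-0.0056, -0.032) 0.1646 -2.16
0.032 (-0.0857, -0.0163) (0.0745, -0.0461) (-0.0056, -0.0312) 0.163 -2.16
barrel edges (-0.0061, -0.0144) (-0.0063, -0.0491)
rib top (-0.0363, -0.0639) ball upper edge (-0.0027, -0.0911) lower jaw clip (0.0501, -0.0187) (-0.0496, -0.0123)
```

The pose is consistent: length 0.164, mid at y_rel -32 mm, and the -x end is against its clip lip. I'll straighten it against the rib with the shut fingers, then grasp with the far finger just clear of the neighbouring spindle.

```bash
python3 - <<'E'
from bench import manip, effector, viewer
from h import *
o=down(yaw+np.pi/2)
manip.move_pose(P(.012,.10,-.028),o)
manip.servo_line(P(.012,.020,-.028),vel=.1); manip.sleep(.2)
f0=np.array(manip.current_force())
for y in np.arange(.008,-.0181,-.002):
    manip.servo_line(P(y,.020,-.028),vel=.03); f=np.array(manip.current_force())-f0; print(round(y,3),(f@Y).round(1),(f@X).round(1),f[2].round(1))
    if f@Y>5: break
manip.servo_line(P(y+.006,.020,-.028),vel=.05)
manip.servo_line(P(y+.006,.12,-.028),vel=.2)
effector.open_jaws(); print(manip.current_finger_gap())
manip.move_pose(P(-.0245,.12,-.006),o)
cal=viewer.get_calibration("wrist"); im=viewer.get_image("wrist")[:,:,::-1]; np.save("w3.npy",cal,allow_pickle=True)
cv2.imwrite("pics/w3.png",im); print(manip.current_clock())
E
```

```text
0.008 -0.1 -0.2 -0.7
0.006 -0.1 -2.0 -0.8
0.004 -0.5 -0.7 -0.8
0.002 -0.5 -0.3 -0.9
0.0 -0.6 -0.2 -1.2
-0.002 0.2 -1.1 -1.6
-0.004 -0.3 -0.9 -1.6
-0.006 -0.1 -1.2 0.3
-0.008 0.0 -1.4 0.0
-0.01 1.3 -1.1 0.6
-0.012 0.9 -1.8 0.4
-0.014 0.6 -1.2 0.0
-0.016 1.3 -1.3 -0.1
-0.018 4.8 -1.1 -0.3
0.09170226837298982
22.0583
```

View pics/w3.png

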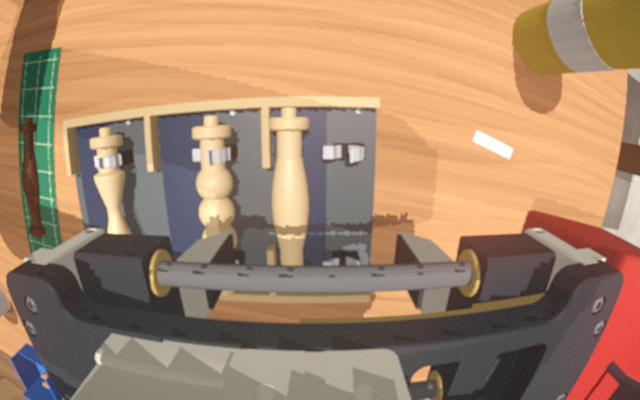

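The barrel now lies straight along the rib (around (290,120-260)), and the jaws straddle it. I'll descend in guarded steps and grip.

```bash
python3 - <<'E'
from bench import manip, effector, viewer
from h import *
f0=np.array(manip.current_force()); g=-.0245; ok=True
for z in (.07,.055,.045,.035,.025,.016):
    manip.servo_line(P(g,z,-.006),vel=.08); f=np.array(manip.current_force())-f0; print(z,f.round(1))
    if np.linalg.norm(f)>5: ok=False; break
if ok:
    effector.close(20); manip.sleep(.3)
    print("gap",manip.current_finger_gap(),manip.current_force().round(1),(manip.current_tool_pos()-P(g,.016,-.006)).round(4))
    if .026<manip.current_finger_gap()<.034:
        manip.servo_line(P(g,.05,-.006),vel=.06); manip.servo_line(P(g,.2,-.006),vel=.15)
        print("gap",manip.current_finger_gap())
        cal=viewer.get_calibration("wrist"); im=viewer.get_image("wrist")[:,:,::-1]; np.save("w4.npy",cal,allow_pickle=True)
        s=viewer.get_image("scene")[:,:,::-1]
        cv2.imwrite("pics/w4.png",np.vstack([im[80:300],s[60:300]]))
print(manip.current_clock())
E
```

```text
0.07 [0.1 0.2 0. ]
0.055 [ 0.7  0.3 -0.6]
0.045 [ 0.4 -0.7  0.6]
0.035 [ 0.8  1.4 -0. ]
0.025 [ 1.4  0.7 -0.5]
0.016 [-0.7  1.3  0.3]
gap 0.029762895974270228 [ 0.2 -1.4 -0.9] [ 0.     -0.0002 -0.0001]
gap 0.029701217079673135
27.5167
```

View pics/w4.png

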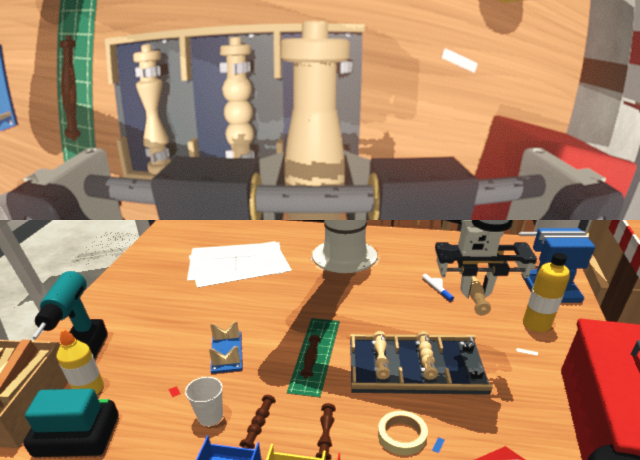

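The barrel is held with a 29.7 mm gap, and the beads and waist are undisturbed in their clips. The visible tenon tip is at wrist pixel (315,102). I'll compute its offset in the hand, then take a close view of the cradle.

```bash
python3 - <<'E'
from bench import manip, effector, viewer
from h import *
cal=np.load("w4.npy",allow_pickle=True).item()
t=np.array(manip.current_tool_pos()); print(t, manip.current_finger_gap())
for p,z in (((315,102),.218),((283,117),.212),((350,117),.212),((315,104),.212)):
    r=hit(cal,p,z,True)-t; print(p,(r@X).round(4),(r@Y).round(4))
yc=np.radians(18.5); Xc=np.array([np.cos(yc),np.sin(yc),0]); C=np.array([.5456,-.2243,0])
manip.move_pose(C+.12*Xc+[0,0,.25],down(yc+np.pi/2)); manip.sleep(.2)
cal=viewer.get_calibration("wrist"); im=viewer.get_image("wrist")[:,:,::-1]; np.save("w5.npy",cal,allow_pickle=True)
cv2.imwrite("pics/w5.png",im); print(manip.current_clock(),manip.current_finger_gap(),cal["eye"])
E
```

```text
[0.49831811 0.35055062 0.19876029] 0.029908924592453628
(315, 102) -0.0792 0.0013
(283, 117) -0.0726 -0.0135
(350, 117) -0.0727 0.0176
(315, 104) -0.0786 0.0013
29.7917 0.029959110871313397 [ 0.59132613 -0.20678522  0.40806468]
```

View pics/w5.png

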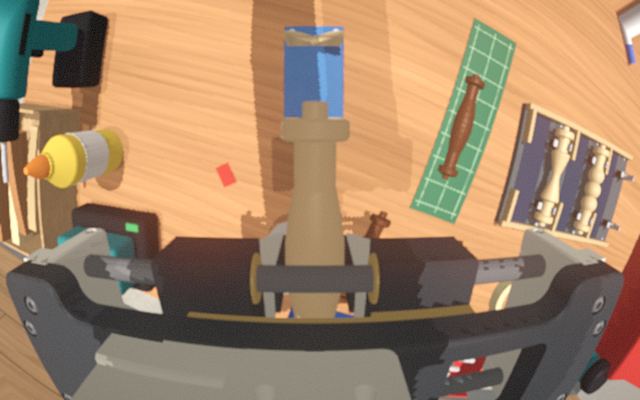

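The spindle is centred in the hand within about 1 mm and straight within about 1°. The cradle's blue base shows at columns 284–343, with its far edge at row 27. I'll refine its pose from those edges.

```bash
python3 - <<'E'
from h import *
cal=np.load("w5.npy",allow_pickle=True).item(); im=cv2.imread("pics/w5.png")
H,S,V=cv2.split(cv2.cvtColor(im,cv2.COLOR_BGR2HSV)); m=(H>95)&(H<130)&(S>110)
L,Rr=[],[]
for r in range(52,98,3):
    c=np.flatnonzero(m[r,260:370])+260
    L.append(hit(cal,(c[0]-.5,r),.01,True)[:2]); Rr.append(hit(cal,(c[-1]+.5,r),.01,True)[:2])
L,Rr=np.array(L),np.array(Rr)
yc=np.radians(18.5); Xc=np.array([np.cos(yc),np.sin(yc)]); Yc=np.array([-Xc[1],Xc[0]]); C=np.array([.5456,-.2243])
for n,E in (("L",L),("R",Rr)):
    a=np.polyfit((E-C)@Xc,(E-C)@Yc,1); print(n,"angle",(18.5+np.degrees(np.arctan(a[0]))).round(2),"offset at cradle centre",a[1].round(4))
for c in (292,300,315,328,336):
    r=np.flatnonzero(m[10:60,c])[0]+10; p=hit(cal,(c,r-.5),.01,True)[:2]; print(c,r,"far edge x",((p-C)@Xc).round(4))
E
```

```text
L angle 22.44 offset at cradle centre -0.0329
R angle 18.55 offset at cradle centre 0.0363
292 48 far edge x -0.0446
300 28 far edge x -0.072
315 28 far edge x -0.0718
328 28 far edge x -0.072
336 55 far edge x -0.0352
```

```bash
python3 - <<'E'
from bench import manip, effector, viewer
from h import *
yc=np.radians(18.5); Xc=np.array([np.cos(yc),np.sin(yc),0]); Yc=np.array([-Xc[1],Xc[0],0]); C=np.array([.5456,-.2243,0])
cal=np.load("w5.npy",allow_pickle=True).item(); r=hit(cal,(314,46),.031,True)-C; print("notch",(r@Xc).round(4),(r@Yc).round(4))
C=C+.002*Xc
o=down(yc+np.pi/2)
manip.move_pose(C+[0,0,.12],o); manip.servo_line(C+[0,0,.05],vel=.1); manip.sleep(.3)
f0=np.array(manip.current_force()); t0=np.array(manip.current_wrist_torque())
for z in np.arange(.046,.0265,-.0015):
    manip.servo_line(C+[0,0,z],vel=.03); manip.sleep(.1); f=np.array(manip.current_force())-f0; t=np.array(manip.current_wrist_torque())-t0
    print(round(z,4),"x",(f@Xc).round(1),"y",(f@Yc).round(1),"z",f[2].round(1),"T",(t@Xc).round(2),(t@Yc).round(2),t[2].round(2))
    if f[2]>4: break
print(manip.current_tool_pos(),manip.current_finger_gap(),manip.current_clock())
s=viewer.get_image("scene")[:,:,::-1]; cv2.imwrite("pics/s6.png",cv2.resize(s[130:260,170:300],None,fx=4,fy=4,interpolation=2))
E
```

```text
notch -0.0413 0.0014
0.046 x -0.1 y -0.4 z -1.0 T 0.07 0.11 0.05
0.0445 x 0.9 y 0.7 z -0.1 T 0.05 0.06 0.04
0.043 x 0.4 y 0.3 z 0.1 T 0.04 0.03 0.01
0.0415 x 0.3 y -0.8 z 0.5 T 0.04 0.04 -0.07
0.04 x 0.5 y 0.8 z -0.7 T 0.05 0.06 0.05
0.0385 x -0.1 y -0.7 z -0.8 T 0.03 0.07 -0.01
0.037 x -1.2 y 0.7 z -0.1 T 0.02 0.07 0.03
0.0355 x 0.3 y -0.9 z 0.2 T 0.01 0.08 -0.04
0.034 x 0.6 y -1.0 z -0.6 T 0.03 0.03 -0.02
0.0325 x 1.4 y 0.2 z 0.0 T 0.03 0.07 0.03
0.031 x 1.6 y -0.8 z 1.7 T -0.29 -0.06 0.06
0.0295 x -2.3 y 0.4 z 12.8 T -0.0 0.73 0.0
[ 0.54794775 -0.22397192  0.03111002] 0.029973625293019033 35.9083
```

View pics/s6.png

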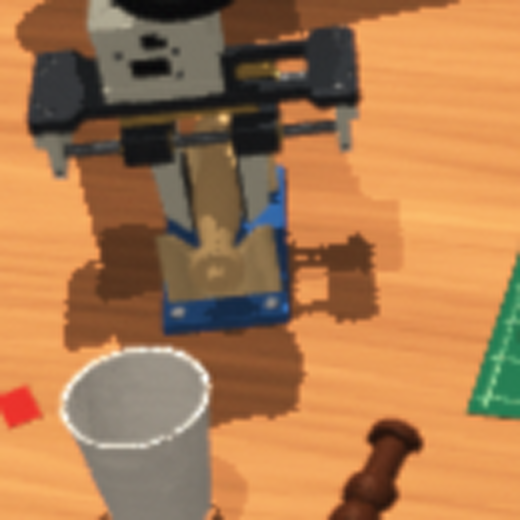

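Contact came at TCP z≈0.031, about 2 mm below the expected seat height of 0.033, with negligible side force. The scene view shows the near neck in its V. I'll relax the press, let go and check.

```bash
python3 - <<'E'
from bench import manip, effector, viewer
from h import *
yc=np.radians(18.5); Xc=np.array([np.cos(yc),np.sin(yc),0]); C=np.array([.5456,-.2243,0])+.002*Xc
manip.servo_line(C+[0,0,.0306],vel=.02); manip.sleep(.3); print(manip.current_force().round(1))
effector.open_jaws(); manip.sleep(.3)
manip.servo_line(C+[0,0,.14],vel=.1)
manip.move_pose(C+.12*Xc+[0,0,.25],down(yc+np.pi/2)); manip.sleep(.1)
cal=viewer.get_calibration("wrist"); w=viewer.get_image("wrist")[:,:,::-1]; np.save("w7.npy",cal,allow_pickle=True)
s=viewer.get_image("scene")[:,:,::-1]; t=viewer.get_image("top")[:,:,::-1]
for n,i in (("w",w),("s",s),("t",t)): cv2.imwrite(f"pics/{n}7.png",i)
r=lambda i,f:cv2.resize(i,None,fx=f,fy=f,interpolation=2)
A=r(w[10:160,250:390],2); B=r(s[140:240,170:300],3); Tt=t[100:300,180:440]
K=np.zeros((600,800,3),np.uint8)
for im,(y,x) in ((A,(0,0)),(B,(0,300)),(Tt,(320,0)),(s[110:310,160:500],(320,300))): K[y:y+im.shape[0],x:x+im.shape[1]]=im
cv2.imwrite("pics/k7.png",K); print(manip.current_clock())
E
```

```text
[-0.2 -1.1  7.1]
40.0833
```

View pics/k7.png

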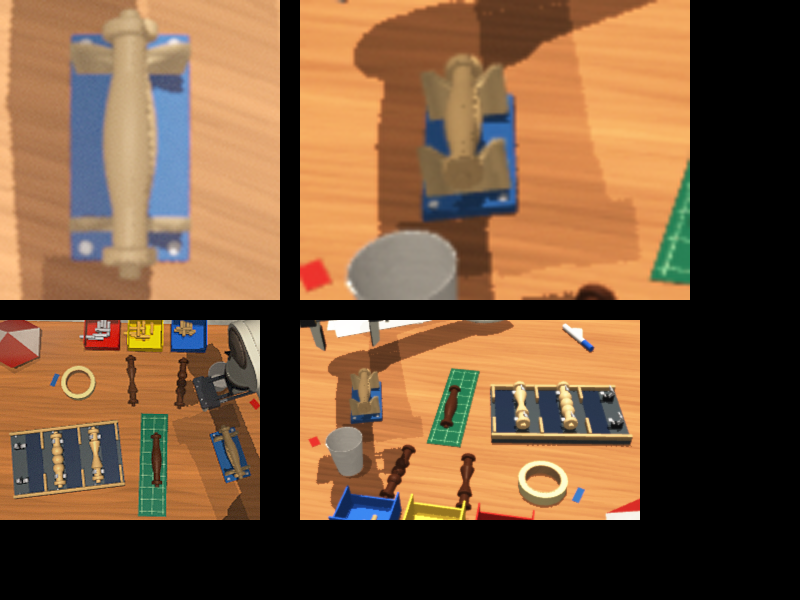

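```bash
python3 - <<'E'
from bench import manip
from h import *
cal=np.load("w7.npy",allow_pickle=True).item()
h=lambda p,z:hit(cal,(250+p[0]/2,10+p[1]/2),z,True)
A,B=h((130,9),.045),h((129,277),.045); c=[h(p,.01) for p in ((71,36),(189,36),(71,262),(189,262))]
C=sum(c)/4; d=(c[2]+c[3]-c[0]-c[1]);d/=np.linalg.norm(d); n=np.array([-d[1],d[0],0]); m=(A+B)/2-C
print("len",np.linalg.norm(B-A),"endways",m@d,"side",m@n,"end sides",(A-C)@n,(B-C)@n, "base",np.linalg.norm(c[2]-c[0]),np.linalg.norm(c[1]-c[0]),C)
manip.hand_in(); print(manip.current_clock())
E
```

```text
len 0.1611987680726931 endways 0.0002981327332033267 side -0.0003708514885575926 end sides -7.868266418251224e-05 -0.0006630203129326894 base 0.14848441919387945 0.07499076032549937 [ 0.54649684 -0.22284824  0.01      ]
the job is handed in; nothing more can be done
the job is handed in; nothing more can be done
```

The barrel spindle, which matches the sample on the mat, is lying in the cradle with both necks in the V-notches. I handed the job in shortly after the 40 s clock reading, inside the 56 s limit.

- **Rolling out:** I pushed it sideways out of its clips with the shut fingers, at about 10 N. It came to rest slanted in the gutter, so I nudged it straight against the rib before gripping it.
- **Placing:** I lowered it until it touched the Vs, then let go. It touched about 2 mm lower than I expected. The downward force read 12.8 N at first and 7 N after I backed off.
- **Last checks:** The final view put it 0.3 mm off endways and 0.4 mm off sideways, with a measured length of 161 mm against the given 160 mm. The other two spindles are still in their clips. The samples, tape roll and cup look unmoved, judged by eye only.
- **A check that disagreed:** One edge of the cradle gave an angle about 4° off the other, probably because of shadow. I used the clean edge, and the final view agreed with it.

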